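Count along the divider rack and file the pocket book in the third gap

ROBOT

A 6-joint arm with a two-finger parallel gripper is mounted at the origin on the work surface. World frame = base frame: x ahead of the robot, y to its left, z up, the work surface at z = 0. Lengths are in mm, angles in rad, forces in N, time in s.
With the tool pointing down it reaches from about 275 to 750 mm from the base axis. Payload 10.2 kg.
Tool frame: the origin (TCP) lies at the very end of the fingers, on their centre line; the grasp point (between the pads) lies 19 mm behind it; z points along the fingers, y is the line along which they close (so a half turn about z gives the same grasp; the last joint's range is limited). The gripper opens to 85 mm and grips with 20 to 120 N. Pads are 22 mm wide; open, the fingers measure 114 mm over their backs; the gripper's body (76 mm by 85 mm) begins 54 mm behind the grasp point. The pads swing forward as they close: fully open they stand 13 mm farther back than shut.
Start: joints at [0.961, 0.313, 1.498, -0, 1.331, -0.223], TCP at [198.057, 486.214, 210.794] pointing down, gripper open.
Joint ranges: [-2.94, 2.94], [-0.97, 2.17], [0.19, 2.56], [-1.23, 4.37], [0.02, 3.11], [-2.88, 2.88]. Speed limits (rad/s): [2.39, 2.39, 3.01, 3.14, 3.14, 3.14].

INTERFACE

Orientations are given as a unit quaternion [w, x, y, z].
In Python, from rig import ctrl, vision gives the robot as it stands. The module is installed in compiled form; this text tells all that it offers.
- The arm moves only by the tool play_rows, never from a script. Its arguments are lists of equal length, an entry for each row: "translation": the shift along the tool's x, y, z in m, a list of three; "rotation": the turn, a rotation vector about the tool's x, y, z in rad, a list of three; "gripper": the gripper's target within -1 to 1 (shut at 1, half-way at 0, fully open at -1). A call has 1 to 10 rows; each row is the pose to reach, as a shift and turn from the pose commanded when the call began, along the tool's axes at that moment; what a row does not reach only later rows make up. A row lasts 1/8 s, in which the tool goes at most 62.5 mm and 10.7 degrees, less where a joint would pass 70% of its speed; a pose out of reach is approached as far as the arm can. A call with a gripper value outside its range is refused whole. The fingers move at their own pace and stop on an object; "force" is the grip in N (left out, the last holds). Time passes only in rows, so rows that repeat a pose let the fingers close. It gives the time, the measured TCP pose, the force, the opening and the grip force at its end, in the units of the state.
- ctrl.sense(): the state, without advancing time (a new reading comes with each control period).
- vision.capture(name): name is "scene" or "side" or "wrist"; returns a dict with "pixels" (420x560x3 uint8, red, green, blue), "vfov" (degrees; the focal length in pixels is half the picture's height over the tangent of half this angle, whatever the lens; pixels are square), "cx", "cy" (the principal point, pixels), "rvec" (rotation vector, rad) and "tvec" (3), from world to camera coordinates, as OpenCV has them; the wrist camera has in their place "mount" (4x4, takes a point from camera to tool coordinates, whose origin is the TCP and whose axes are the flange's). Camera axes: x right, y down, z forward; pixel columns grow to the right and rows downward; lengths in mm; the calibration is good to about 2 mm. A picture is of the moment at which its call begins: read the wrist's pose just before it. There is no depth.
- ctrl.finish_job(): hands the job in; it is judged then, once.
The state is a dict: "time_s": time; "joints": joint angles; "dq": joint speeds; "tau": joint torques, N m; "eef_pos": TCP position; "ee_rot": TCP orientation; "force": force on the tool from outside, world axes, zero at the start; "wrist_torque": the same for the moment, N m; "grip_width": opening from 0.0 (shut) to 1.0 (fully open); "grip_force": force on a finger pad.
Only numpy, scipy, OpenCV 4.12 (cv2) and the standard library are available. Lean on these libraries where they do the work, as an engineer would, in place of code of your own. Each camera call takes 0.05 s, during which the arm holds its last target. There are 200 camera calls.

TASK

Count along the rail of the white divider rack with a closed fingertip, starting at the end that has the tall end post: touch the first, the second and then the third label plate, and go no further along the rail. Then push the pocket book that stands in front of the rack into the third gap counted from that end, fully home against the back panel and still standing on its edge. Only touch and push: do not lift the book or knock it over, and leave everything else on the desk where it is.

Things in the scene. Friction and masses are not known exactly. Their poses are not given: they have to be found in the camera images.
- rack: White steel divider rack fixed to the desk, 292 mm wide. Origin: its middle, at desk level; x runs from the open front to the back panel, y to the left seen from the front, z up. No floor: books stand on the desk. Seven upright dividers, 4 mm thick, 60 mm high, at y = 0, +-48, +-96, +-144 mm make six gaps 44 mm wide, centred on y = 120, 72, 24, -24, -72, -120 mm.
- rack_front (a point): Middle of the rack's open front at desk level (rack x = -53 mm, y = 0): the rounded front edges of the dividers.
- rack_back (a point): Middle of the front face of the back panel at desk level (rack x = 44 mm, y = 0): the ends of pushed-home books stop here. The rail, 24 mm deep, lies on top of this panel, centred on rack x = 47 mm; its underside is 76 mm above the desk.
- plate_a: Flat dark steel label plate with a paper inset on the rail behind and above the gap at rack y = 120 mm, 24 mm deep (x), 44 mm wide (y), fixed, with 4 mm between neighbouring plates (2.5 mm deep notches). Origin: centre of its top face, 87.5 mm above the desk. Plates a to f run from the rack's +y end to its -y end.
- plate_b: Flat dark steel label plate with a paper inset on the rail behind and above the gap at rack y = 72 mm, 24 mm deep (x), 44 mm wide (y), fixed, with 4 mm between neighbouring plates (2.5 mm deep notches). Origin: centre of its top face, 87.5 mm above the desk. Plates a to f run from the rack's +y end to its -y end.
- plate_c: Flat dark steel label plate with a paper inset on the rail behind and above the gap at rack y = 24 mm, 24 mm deep (x), 44 mm wide (y), fixed, with 4 mm between neighbouring plates (2.5 mm deep notches). Origin: centre of its top face, 87.5 mm above the desk. Plates a to f run from the rack's +y end to its -y end.
- plate_d: Flat dark steel label plate with a paper inset on the rail behind and above the gap at rack y = -24 mm, 24 mm deep (x), 44 mm wide (y), fixed, with 4 mm between neighbouring plates (2.5 mm deep notches). Origin: centre of its top face, 87.5 mm above the desk. Plates a to f run from the rack's +y end to its -y end.
- plate_e: Flat dark steel label plate with a paper inset on the rail behind and above the gap at rack y = -72 mm, 24 mm deep (x), 44 mm wide (y), fixed, with 4 mm between neighbouring plates (2.5 mm deep notches). Origin: centre of its top face, 87.5 mm above the desk. Plates a to f run from the rack's +y end to its -y end.
- plate_f: Flat dark steel label plate with a paper inset on the rail behind and above the gap at rack y = -120 mm, 24 mm deep (x), 44 mm wide (y), fixed, with 4 mm between neighbouring plates (2.5 mm deep notches). Origin: centre of its top face, 87.5 mm above the desk. Plates a to f run from the rack's +y end to its -y end.
- tall_end: End panel of the rack with the tall post, 8 mm thick and 100 mm deep, 60 mm high with a 30 mm wide post (rack x -5 to 25 mm) rising to 125 mm. It closes the rack's +y or -y end (rack y = +150 or -150 mm); counting starts at this end. Origin: centre of its underside.
- low_end: The other end panel, 8 x 100 mm, 60 mm high without a post, at the opposite end. Origin: centre of its underside.
- book: Loose pocket book standing on its long edge before the rack: 96 mm long (x, roughly into the rack), 30 thick (y), 70 high (z), 0.1 to 0.21 kg. Origin: centre of its underside. Starts with its front end 20 to 40 mm short of the dividers. Fully home, its origin is at rack x = -4 mm, its rear end level with the dividers' front edges. Pushed sideways high above its foot it topples: push low.
- filed_1: Loose pocket book, 92 x 26 x 68 mm, standing in the gap under plate a. Leave alone. Origin: centre of its underside.
- filed_2: Loose pocket book, 92 x 32 x 66 mm, standing in the gap under plate e. Leave alone. Origin: centre of its underside.
- stamp: Date stamp, 44 x 26 mm foot, wooden knob up to 73 mm, standing beside the rack's front on its -y side. Leave alone. Origin: centre of its underside.
- bell: Round steel counter bell, 76 mm across, 53 mm high, beside the rack's front on its +y side. Leave alone. Origin: centre of its underside.
- mug: White mug, 76 mm across, 85 mm high, far left. Leave alone. Origin: centre of its underside.
- stapler: Black stapler, 132 x 32 x 54 mm, left. Leave alone. Origin: centre of its underside.
- ink_pad: Closed black ink pad, 75 x 110 x 16 mm, right. Leave alone. Origin: centre of its underside.
- returned: Large book lying flat, 210 x 140 x 32 mm, right. Leave alone. Origin: centre of its underside.
Not all that is in view belongs to the job. What is shaped like the tall_end but brown is not meant. What is shaped like the book but purple is not meant.

How it is judged:
By the outcome, as a careful person would: the job done as asked, in the order asked, and still so for the second after the job is handed in, with the robot touching nothing.
It also fails if it takes over 67 s, if anything falls off the work surface, if the arm or the gripper's body presses on something with over 40 N, if the wrist force passes 120 N, or if a joint passes its speed limit or range.

## Working session

There is one attempt and no reset: what is moved stays moved. The work goes in short steps, Python scripts to look and compute and a tool call to move; the robot and the scene stay as the last step left them, time stands still between calls to the robot, and variables do not carry over. Pictures are saved under pics/ and viewed, at most 10 in all, crops included, and the job is handed in when it is done.

Besides the shell and the picture viewer there is one more tool, called after "Request:" as name(argument=value, ...) on one line, values as JSON. play_rows: Moves the arm, as the interface text tells. Its arguments: {"type":"object","properties":{"translation":{"type":"array"},"rotation":{"type":"array"},"gripper":{"type":"array"},"force":{"type":"number"}},"required":["translation","rotation","gripper"]}

```bash
mkdir -p pics; cat > h.py <<'E'
import numpy as np, cv2
from rig import ctrl, vision
from scipy.spatial.transform import Rotation as R
def cam(n):
    s=ctrl.sense(); c=vision.capture(n); c['s']=s
    c['f']=210/np.tan(np.radians(c['vfov'])/2); 
    if n=='wrist':
        q=s['ee_rot']; T=np.eye(4); T[:3,:3]=R.from_quat([q[1],q[2],q[3],q[0]]).as_matrix(); T[:3,3]=s['eef_pos']
        W=np.linalg.inv(T@np.array(c['mount'])); c['Rm']=W[:3,:3]; c['t']=W[:3,3]
    else:
        c['Rm']=cv2.Rodrigues(np.array(c['rvec'],float))[0]; c['t']=np.array(c['tvec'],float).ravel()
    return c
def proj(c,P):
    p=np.atleast_2d(P)@c['Rm'].T+c['t']; return np.c_[c['cx']+c['f']*p[:,0]/p[:,2],c['cy']+c['f']*p[:,1]/p[:,2]]
def back(c,uv,z):
    o=-c['Rm'].T@c['t']; d=c['Rm'].T@np.array([(uv[0]-c['cx'])/c['f'],(uv[1]-c['cy'])/c['f'],1]); return o+d*(z-o[2])/d[2]
def save(c,n,s=1): cv2.imwrite('pics/'+n,cv2.resize(c['pixels'][:,:,::-1],None,fx=s,fy=s,interpolation=cv2.INTER_CUBIC))
E
python3 - <<'E'
from h import *
import pickle
for n in ['scene','side']:
    c=cam(n); save(c,n+'1.png',1.4); pickle.dump(c,open(n+'.pkl','wb')); print(n,-c['Rm'].T@c['t'],c['f'])
print(ctrl.sense())
E
```

```text
scene [1080.99251097 -663.49786865  876.56110986] 496.4037818292145
side [ 257.48533986 -610.15097523  761.4517616 ] 392.6565258864789
{'time_s': 0.1, 'joints': array([ 9.60580547e-01,  3.13353180e-01,  1.49832207e+00, -1.95819877e-05,
        1.33099243e+00, -2.23382380e-01]), 'dq': array([-0.00123772, -0.00290789, -0.00062766, -0.00122554, -0.00084137,
        0.00011049]), 'tau': array([ 2.86926821e-03, -4.12894034e+01, -2.60141641e+01, -1.47832243e-04,
        2.95977050e-03,  5.59000023e-05]), 'eef_pos': array([197.92869876, 486.00456251, 210.32792369]), 'ee_rot': array([-2.08907261e-04,  1.92210685e-01,  9.81353537e-01, -4.95342176e-04]), 'force': array([-0.07877746,  0.98134231, -0.53241661]), 'wrist_torque': array([ 0.00755373, -0.03830113, -0.05504316]), 'grip_force': 0.0, 'grip_width': 0.9994935707165482}
```

View pics/scene1.png

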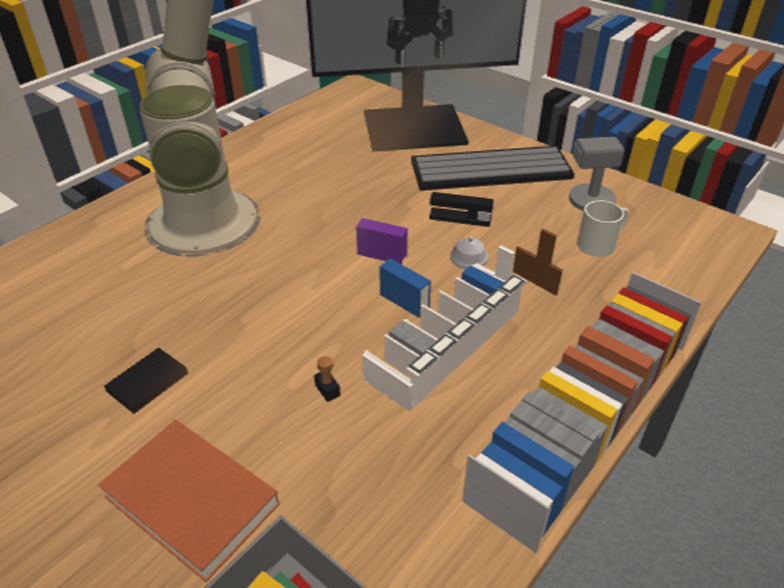

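View pics/side1.png

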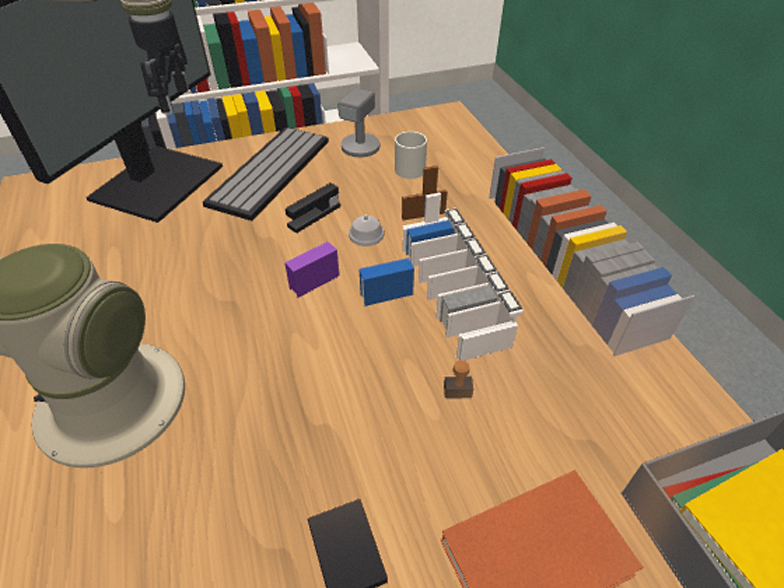

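The white post stands at the bell end (+y): scene about (505,260), side about (432,207) in the 1.4x pictures. The brown post next to it, scene (545,262), is the decoy. The blue book in front, scene (404,287), is the one meant, and the purple one, scene (382,240), is a decoy. I'll confirm both in one enlarged crop.

```bash
python3 - <<'E'
import pickle,cv2,numpy as np
a=pickle.load(open('scene.pkl','rb'))['pixels'][150:300,245:395,::-1];b=pickle.load(open('side.pkl','rb'))['pixels'][115:265,245:395,::-1]
f=lambda i:cv2.resize(i,(400,400),interpolation=cv2.INTER_CUBIC)
cv2.imwrite('pics/crop1.png',np.hstack([f(a),f(b)]))
E
```

```text
(no output)
```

View pics/crop1.png

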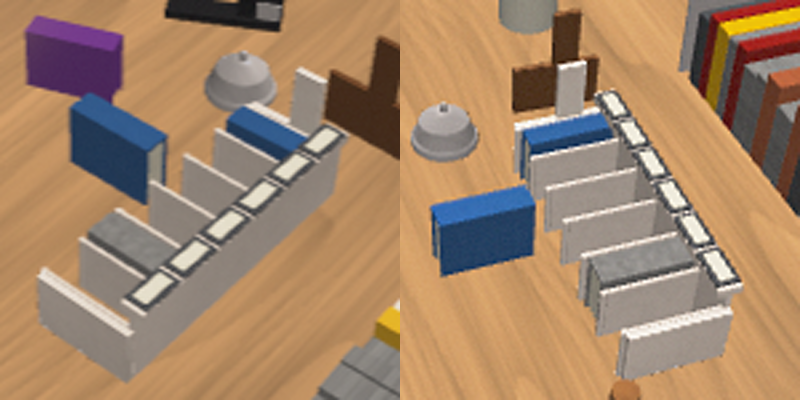

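The crop confirms it: the white post is at the end where plate a is (scene crop (310,95), side crop (570,88)), and the brown one stands apart behind it. The blue book is free in front of the rack, with the purple one further off.

```bash
python3 - <<'E'
from h import *
import pickle
sc=pickle.load(open('scene.pkl','rb'));si=pickle.load(open('side.pkl','rb'))
S=lambda u,v:(245+u/2.6667-.3,150+v/2.6667-.3); D=lambda u,v:(245+(u-400)/2.6667-.3,115+v/2.6667-.3)
for n,c,pts in [('scene',sc,[S(324,140),S(152,291)]),('side',si,[D(612,105),D(720,267)])]:
    a,f=[back(c,p,87.5) for p in pts]; d=a-f
    th=np.arctan2(-d[0],d[1]); R2=np.array([[np.cos(th),-np.sin(th)],[np.sin(th),np.cos(th)]])
    m=(a+f)/2; print(n,a[:2],f[:2],'len',np.linalg.norm(d),'yaw',th,'origin',m[:2]-R2@[47,0])
b=[back(si,D(442,274),0),back(si,D(534,256),0)]; t=[back(si,D(437,213),70),back(si,D(534,194),70)]
print('book -y lower edge',b,t, 'scene', [back(sc,S(*p),0)[:2] for p in [(147,201),(70,160)]])
print([back(sc,S(*p),70)[:2] for p in [(147,142),(70,104),(88,96),(166,135)]])
s=ctrl.sense();print(vision.capture('wrist')['mount'])
E
```

```text
scene [663.00591584 163.18126402] [656.88334933 -81.49486953] len 244.75272449840458 yaw -0.025017924751927417 origin [612.95934038  42.01891705]
side [660.30122746 157.88554047] [656.95332468 -83.8102309 ] len 241.71895736969248 yaw -0.01385083678005824 origin [611.63178437  37.6886233 ]
book -y lower edge [array([444.5657337,  66.9325545,   0.       ]), array([539.11762097,  59.87740712,   0.        ])] [array([446.46241342,  81.31233402,  70.        ]), array([542.90000582,  75.70480274,  70.        ])] scene [array([535.03667239,  71.16382956]), array([440.52588063,  68.34794691])]
[array([530.05116044,  74.39404965]), array([439.65475059,  70.53873009]), array([445.0857933 ,  90.80162565]), array([537.49343995,  93.47771502])]
[[ 8.11332042e-05 -9.47411878e-01 -3.20016760e-01  8.16367357e+01]
 [ 9.99999830e-01 -1.07849875e-04  5.72818260e-04 -5.09810620e-01]
 [-5.77208591e-04 -3.20016752e-01  9.47411709e-01 -1.62109923e+02]
 [ 0.00000000e+00  0.00000000e+00  0.00000000e+00  1.00000000e+00]]
```

```bash
cat >> h.py <<'E'
def go(P,yaw=None):
    "shift in tool axes (m) and rotvec from current to world P; yaw = angle of tool y from world y"
    s=ctrl.sense(); q=s['ee_rot']; A=R.from_quat([q[1],q[2],q[3],q[0]])
    t=A.inv().apply(np.array(P)-s['eef_pos'])/1000
    r=np.zeros(3)
    if yaw is not None:
        c,n=np.cos(yaw),np.sin(yaw)
        B=R.from_matrix(np.array([[-c,-n,0],[-n,c,0],[0,0,-1]]).T if False else np.array([[-c,-n,0],[-n,c,0],[0,0,-1.]]))
        r=(A.inv()*B).as_rotvec()
    print('t',t.round(4),'r',r.round(4))
E
python3 -c "
from h import *
go([535,70,270],-0.02)"
```

```text
t [-0.4691 -0.2582 -0.0595] r [-0.0009 -0.0004 -0.3668]
```

Request:
play_rows(translation=[[-0.03,-0.02,-0.06],[-0.08,-0.05,-0.06],[-0.13,-0.07,-0.06],[-0.18,-0.1,-0.06],[-0.23,-0.13,-0.06],[-0.28,-0.15,-0.06],[-0.33,-0.18,-0.06],[-0.38,-0.21,-0.06],[-0.43,-0.24,-0.06],[-0.469,-0.258,-0.06]], rotation=[[0,0,-0.04],[0,0,-0.08],[0,0,-0.12],[0,0,-0.16],[0,0,-0.2],[0,0,-0.24],[0,0,-0.28],[0,0,-0.32],[0,0,-0.36],[0,0,-0.367]], gripper=[1,1,1,1,1,1,1,1,1,1])

```text
time_s: 1.4
eef_pos: [536.0, 68.2, 270.5]
ee_rot: [-0.0, 0.01, 1.0, -0.0]
force: [0.2, 0.3, -0.2]
grip_width: -0.001
grip_force: 0.0
```

Request:
play_rows(translation=[[0,0,0],[0,0,0],[0,0,0],[0,0,0]], rotation=[[0,0,0],[0,0,0],[0,0,0],[0,0,0]], gripper=[1,1,1,1])

```text
time_s: 1.9
eef_pos: [534.7, 71.1, 271.1]
ee_rot: [0.0, 0.009, 1.0, 0.0]
force: [-0.2, 0.3, 0.0]
grip_width: 0.0
grip_force: 0.0
```

```bash
python3 - <<'E'
from h import *
import pickle
c=cam('wrist'); save(c,'w1.png',1.4); pickle.dump(c,open('w1.pkl','wb')); s=c['s'];print(s['time_s'],s['eef_pos'],s['ee_rot'],s['grip_width'],s['force'],c['f'])
E
```

```text
1.9 [534.71864322  71.07317884 271.05253666] [1.57503553e-04 9.33873476e-03 9.99956381e-01 8.61072241e-06] 8.422732762959303e-05 [-0.22653263  0.25390941  0.04762183] 326.2068168678558
```

View pics/w1.png

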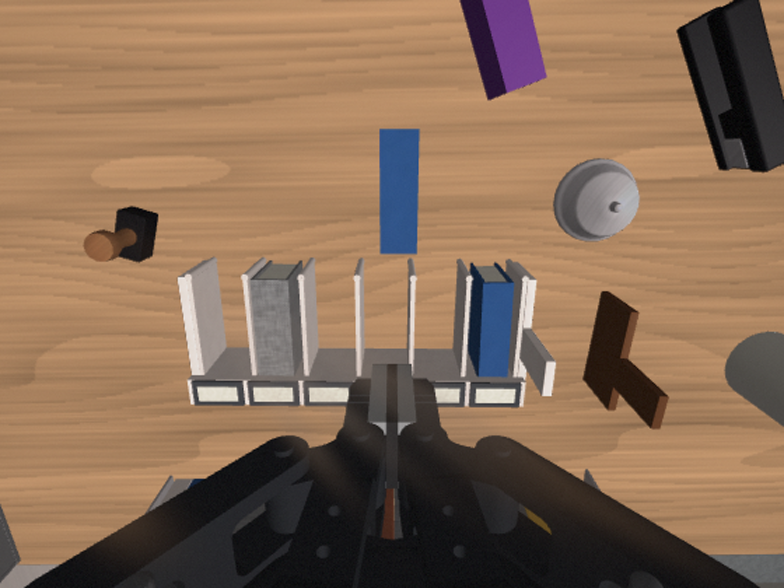

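The wrist view has +y to the right. The post is at (537,362), beside filed_1 in gap a. Gap c lies between the dividers at u=359 and 411, and the book's top spans u 380–419, v 129–254.

```bash
python3 - <<'E'
from h import *
import pickle
c=pickle.load(open('w1.pkl','rb')); b=lambda u,v,z:back(c,((u+.5)/1.4-.5,(v+.5)/1.4-.5),z)[:2].round(1)
a,f=b(496,397,87.5),b(218,393,87.5); d=a-f; th=np.arctan2(-d[0],d[1]); R2=np.array([[np.cos(th),-np.sin(th)],[np.sin(th),np.cos(th)]])
o=(a+f)/2-R2@[47,0]; print('a,f',a,f,np.linalg.norm(d),'yaw',th,'O',o)
print('div fronts z60',b(359,262,60),b(411,262,60),b(302,262,60))
k=[b(*p,70) for p in [(380,129),(420,129),(418,254),(381,253)]]; print('book top',k,'ctr',np.mean(k,0))
k=np.array(k);e=(k[2]+k[3]-k[0]-k[1])/2;print('book yaw',np.arctan2(e[1],e[0]),np.linalg.norm(e), 'in rack',R2.T@(np.mean(k,0)-o))
print('bell',b(597,200,25),'purple',b(487,100,0),b(547,77,70),b(516,88,70))
for y in (120,72,24): print(o+R2@[47,y])
E
```

```text
a,f [664.7 158.4] [656.3 -81.3] 239.8471388197074 yaw -0.03502946992227556 O [613.52883305  40.1960484 ]
div fronts z60 [549.4  42.8] [550.2  86.6] [548.5  -5.2]
book top [array([444.7,  63.5]), array([445.2,  93.4]), array([541. ,  91.9]), array([539.6,  61.8])] ctr [492.625  77.65 ]
book yaw -0.0167787084476641 95.3634232816754 in rack [-122.14138605   33.19664366]
bell [506.1 252.3] purple [421.  156.2] [411.6 185.2] [418.5 163.3]
[664.70267678 158.4763837 ]
[663.02160607 110.50583022]
[661.34053536  62.53527674]
```

```bash
python3 -c "
from h import *
go([664,158,98],-0.028)"
```

```text
t [-0.1275  0.0895  0.1731] r [-0.      0.0003  0.0091]
```

Request:
play_rows(translation=[[-0.05,0.035,0],[-0.09,0.065,0],[-0.1275,0.0895,0.03],[-0.1275,0.0895,0.09],[-0.1275,0.0895,0.14],[-0.1275,0.0895,0.165],[-0.1275,0.0895,0.173],[-0.1275,0.0895,0.173],[-0.1275,0.0895,0.173]], rotation=[[0,0,0.009],[0,0,0.009],[0,0,0.009],[0,0,0.009],[0,0,0.009],[0,0,0.009],[0,0,0.009],[0,0,0.009],[0,0,0.009]], gripper=[1,1,1,1,1,1,1,1,1])

```text
time_s: 3.08
eef_pos: [665.0, 157.4, 99.5]
ee_rot: [0.001, 0.014, 1.0, 0.0]
force: [-0.0, 0.3, 0.3]
grip_width: -0.0
grip_force: 0.0
```

Request:
play_rows(translation=[[0,0,0.003],[0,0,0.006],[0,0,0.0085],[0,0,0.0105],[0,0,0.0115],[0,0,0.0115]], rotation=[[0,0,0],[0,0,0],[0,0,0],[0,0,0],[0,0,0],[0,0,0]], gripper=[1,1,1,1,1,1])

```text
time_s: 3.82
eef_pos: [664.3, 157.3, 86.2]
ee_rot: [-0.0, 0.014, 1.0, -0.0]
force: [-0.4, 0.2, -0.6]
grip_width: 0.001
grip_force: 0.0
```

Request:
play_rows(translation=[[0,0,0.001],[0,0,0.001]], rotation=[[0,0,0],[0,0,0]], gripper=[1,1])

```text
time_s: 4.08
eef_pos: [664.3, 157.3, 85.3]
ee_rot: [-0.0, 0.014, 1.0, -0.0]
force: [1.1, -0.3, 0.1]
grip_width: 0.0
grip_force: 0.0
```

Request:
play_rows(translation=[[0,0,0.001],[0,0,0.001]], rotation=[[0,0,0],[0,0,0]], gripper=[1,1])

```text
time_s: 4.32
eef_pos: [664.3, 157.3, 84.2]
ee_rot: [-0.0, 0.014, 1.0, -0.0]
force: [0.0, -0.0, -0.3]
grip_width: -0.0
grip_force: 0.0
```

```bash
python3 - <<'E'
from h import *
f=lambda i:cv2.resize(i[:,:,::-1],(400,400),interpolation=cv2.INTER_CUBIC)
a=cam('scene');b=cam('side');p=a['s']['eef_pos']
out=[]
for c in(a,b):
    u,v=proj(c,p)[0].astype(int); print(u,v, c['s']['force'])
    out.append(f(c['pixels'][v-50:v+50,u-50:u+50]))
cv2.imwrite('pics/t1.png',np.hstack(out))
E
```

```text
365 204 [ 0.01632015 -0.04781749 -0.32315598]
325 154 [-0.31902556 -0.05342901  0.10545357]
```

View pics/t1.png

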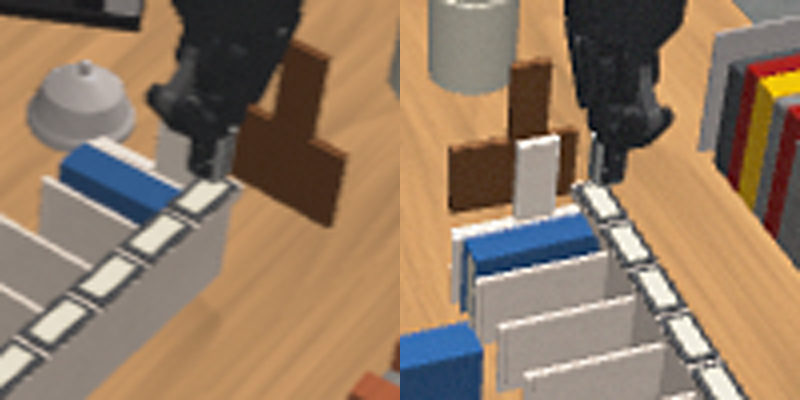

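Both views show the tip over plate a but still a few mm above it, so the reported z seems offset. I'll descend gently until I feel contact.

Request:
play_rows(translation=[[0,0,0.001],[0,0,0.002],[0,0,0.003],[0,0,0.003]], rotation=[[0,0,0],[0,0,0],[0,0,0],[0,0,0]], gripper=[1,1,1,1])

```text
time_s: 4.92
eef_pos: [664.3, 157.3, 81.2]
ee_rot: [-0.0, 0.014, 1.0, -0.0]
force: [-0.4, 0.7, -0.1]
grip_width: 0.007
grip_force: 0.0
```

Request:
play_rows(translation=[[0,0,0.001],[0,0,0.002],[0,0,0.002]], rotation=[[0,0,0],[0,0,0],[0,0,0]], gripper=[1,1,1])

```text
time_s: 5.3
eef_pos: [664.3, 157.3, 79.2]
ee_rot: [-0.0, 0.014, 1.0, -0.0]
force: [0.1, -0.0, 0.3]
grip_width: -0.001
grip_force: 0.0
```

```bash
python3 - <<'E'
from h import *
a=cam('scene');b=cam('side')
P=[np.c_[c['Rm'],c['t']] for c in(a,b)]
n=lambda c,u,v:np.array([[(u-c['cx'])/c['f']],[(v-c['cy'])/c['f']]])
tri=lambda p,q:(lambda X:(X[:3]/X[3]).ravel())(cv2.triangulatePoints(P[0],P[1],n(a,*p),n(b,*q)))
print(tri((367,198.3),(326.3,149.5)))
# plate a centre
print(tri((315+205/4,154+194/4),(275+203/4,104+203/4)))
f=lambda i:cv2.resize(i[:,:,::-1],(400,400),interpolation=cv2.INTER_CUBIC)
w=cam('wrist')
cv2.imwrite('pics/t2.png',np.hstack([f(a['pixels'][170:220,340:390]),f(b['pixels'][125:175,300:350])]))
E
```

```text
[665.35353414 158.97554353 102.58366978]
[664.64970654 158.89344907  86.79573461]
```

View pics/t2.png

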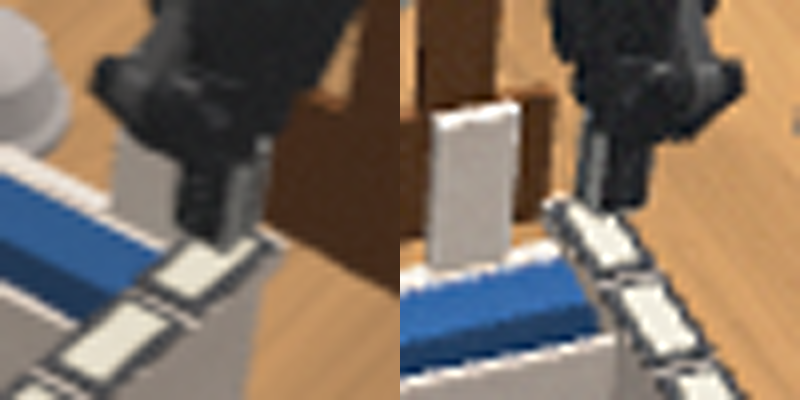

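The tip is above plate a's centre in both views, about 10 mm up, so I'll keep lowering to contact.

Request:
play_rows(translation=[[0,0,0.002],[0,0,0.004],[0,0,0.005],[0,0,0.005]], rotation=[[0,0,0],[0,0,0],[0,0,0],[0,0,0]], gripper=[1,1,1,1])

```text
time_s: 5.95
eef_pos: [664.3, 157.3, 74.2]
ee_rot: [-0.0, 0.014, 1.0, -0.0]
force: [-0.2, 0.5, -0.4]
grip_width: 0.0
grip_force: 0.0
```

Request:
play_rows(translation=[[0,0,0.001],[0,0,0.002],[0,0,0.002]], rotation=[[0,0,0],[0,0,0],[0,0,0]], gripper=[1,1,1])

```text
time_s: 6.32
eef_pos: [664.3, 157.3, 72.2]
ee_rot: [-0.0, 0.014, 1.0, -0.0]
force: [-0.1, -0.2, 0.3]
grip_width: -0.0
grip_force: 0.0
```

Request:
play_rows(translation=[[0,0,0.001],[0,0,0.002],[0,0,0.002]], rotation=[[0,0,0],[0,0,0],[0,0,0]], gripper=[1,1,1])

```text
time_s: 6.7
eef_pos: [664.3, 157.3, 70.2]
ee_rot: [-0.0, 0.014, 1.0, -0.0]
force: [-0.7, -0.7, -0.3]
grip_width: 0.004
grip_force: 0.0
```

Request:
play_rows(translation=[[0,0,0.001],[0,0,0.001]], rotation=[[0,0,0],[0,0,0]], gripper=[1,1])

```text
time_s: 6.95
eef_pos: [664.3, 157.3, 69.2]
ee_rot: [-0.0, 0.014, 1.0, -0.0]
force: [-0.1, -0.7, -0.4]
grip_width: -0.004
grip_force: 0.0
```

Request:
play_rows(translation=[[0,0,0.001],[0,0,0.001]], rotation=[[0,0,0],[0,0,0]], gripper=[1,1])

```text
time_s: 7.2
eef_pos: [664.3, 157.3, 68.2]
ee_rot: [-0.0, 0.014, 1.0, -0.0]
force: [-0.6, -0.5, 0.4]
grip_width: -0.0
grip_force: 0.0
```

Request:
play_rows(translation=[[0,0,0.001],[0,0,0.001]], rotation=[[0,0,0],[0,0,0]], gripper=[1,1])

```text
time_s: 7.45
eef_pos: [664.3, 157.3, 67.2]
ee_rot: [-0.0, 0.014, 1.0, 0.0]
force: [0.2, 0.7, 0.4]
grip_width: 0.001
grip_force: 0.0
```

```bash
python3 - <<'E'
from h import *
a=cam('scene');b=cam('side')
f=lambda i:cv2.resize(i[:,:,::-1],(400,400),interpolation=cv2.INTER_CUBIC)
cv2.imwrite('pics/t3.png',np.hstack([f(a['pixels'][170:220,340:390]),f(b['pixels'][125:175,300:350])]))
for z in (67.2,87.5): print(proj(a,[664.3,157.3,z])-[340,170],proj(b,[664.3,157.3,z])-[300,125])
E
```

```text
[[24.37186932 39.93482329]] [[24.98687829 34.65444121]]
[[25.3315403  33.66266002]] [[25.6107356 28.9043956]]
```

View pics/t3.png

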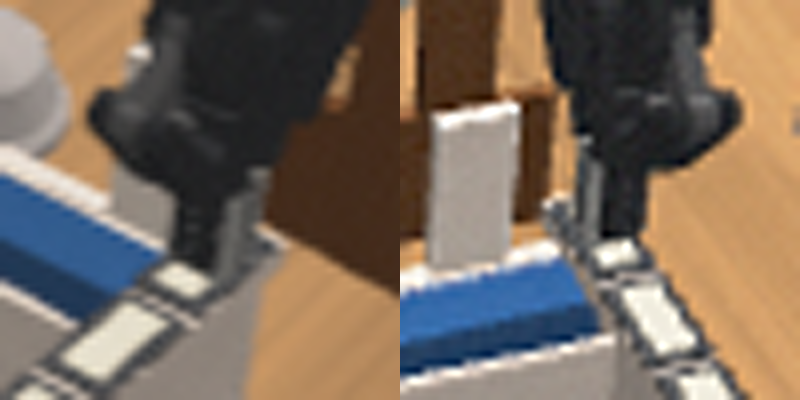

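The tip is now very close to plate a: its bottom is at scene (225,280) and side (610,240) in the crop. I'll go on in 1 mm steps.

Request:
play_rows(translation=[[0,0,0.001],[0,0,0.001]], rotation=[[0,0,0],[0,0,0]], gripper=[1,1])

```text
time_s: 7.8
eef_pos: [664.4, 157.3, 67.1]
ee_rot: [0.0, 0.014, 1.0, -0.0]
force: [-2.4, -0.8, 5.8]
grip_width: -0.001
grip_force: 2.5
```

Request:
play_rows(translation=[[0,0,0.001],[0,0,0.001]], rotation=[[0,0,0],[0,0,0]], gripper=[1,1])

```text
time_s: 8.05
eef_pos: [664.5, 157.3, 67.1]
ee_rot: [0.0, 0.014, 1.0, -0.0]
force: [-5.1, -1.0, 11.3]
grip_width: -0.0
grip_force: 5.4
```

Request:
play_rows(translation=[[0,0,0.001],[0,0,0.001]], rotation=[[0,0,0],[0,0,0]], gripper=[1,1])

```text
time_s: 8.3
eef_pos: [664.5, 157.3, 67.0]
ee_rot: [0.001, 0.014, 1.0, -0.0]
force: [-9.0, -1.7, 16.6]
grip_width: -0.004
grip_force: 8.3
```

Contact on plate a at a reported z of 67, so the tip sits 20 mm above the reading. Next is plate b.

Request:
play_rows(translation=[[0,0,-0.008],[0,0,-0.013],[0,-0.02,-0.013],[0,-0.04,-0.013],[0,-0.048,-0.013],[0,-0.048,-0.008],[0,-0.048,-0.0045],[0,-0.048,-0.003],[0,-0.048,-0.0015],[0,-0.048,-0.0015]], rotation=[[0,0,0],[0,0,0],[0,0,0],[0,0,0],[0,0,0],[0,0,0],[0,0,0],[0,0,0],[0,0,0],[0,0,0]], gripper=[1,1,1,1,1,1,1,1,1,1])

```text
time_s: 9.55
eef_pos: [662.7, 109.8, 67.1]
ee_rot: [-0.0, 0.014, 1.0, -0.0]
force: [-6.2, -0.5, 10.0]
grip_width: -0.001
grip_force: 4.7
```

Plate b touched. Now plate c, then lift and move back to a viewing pose.

Request:
play_rows(translation=[[0,0,-0.008],[0,0,-0.012],[0,-0.02,-0.012],[0,-0.04,-0.012],[0,-0.048,-0.012],[0,-0.048,-0.007],[0,-0.048,-0.003],[0,-0.048,-0.001],[0,-0.048,0],[0,-0.048,0]], rotation=[[0,0,0],[0,0,0],[0,0,0],[0,0,0],[0,0,0],[0,0,0],[0,0,0],[0,0,0],[0,0,0],[0,0,0]], gripper=[1,1,1,1,1,1,1,1,1,1])

```text
time_s: 10.8
eef_pos: [661.3, 61.8, 67.1]
ee_rot: [-0.0, 0.014, 1.0, -0.0]
force: [-6.7, -0.2, 10.3]
grip_width: 0.002
grip_force: 5.2
```

```bash
python3 -c "
from h import *
go([492,125,67])"
```

```text
t [1.71e-01 5.84e-02 1.00e-04] r [0. 0. 0.]
```

```bash
python3 - <<'E'
from h import *
import pickle
c=pickle.load(open('w1.pkl','rb')); M=np.linalg.inv(np.array(c['mount']))
for z in (0,-20,-40,-73,-93):
  for x in (-11,11):
    p=M[:3,:3]@[x,0,z]+M[:3,3]; print(z,x,(1.4*(c['cx']+c['f']*p[0]/p[2])).round(),(1.4*(c['cy']+c['f']*p[1]/p[2])).round())
E
```

```text
0 -11 393.0 384.0
0 11 393.0 334.0
-20 -11 393.0 413.0
-20 11 393.0 357.0
-40 -11 394.0 448.0
-40 11 394.0 387.0
-73 -11 394.0 532.0
-73 11 394.0 459.0
-93 -11 395.0 610.0
-93 11 395.0 528.0
```

Request:
play_rows(translation=[[0,0,-0.04],[0,0,-0.08],[0.05,0.017,-0.08],[0.11,0.038,-0.08],[0.161,0.055,-0.08],[0.171,0.0584,-0.08],[0.171,0.0584,-0.08],[0.171,0.0584,-0.08]], rotation=[[0,0,0],[0,0,0],[0,0,0],[0,0,0],[0,0,0],[0,0,0],[0,0,0],[0,0,0]], gripper=[1,1,1,1,1,1,1,1])

```text
time_s: 11.8
eef_pos: [493.5, 124.3, 145.7]
ee_rot: [0.0, 0.015, 1.0, -0.0]
force: [1.1, 0.2, -0.4]
grip_width: 0.004
grip_force: 0.0
```

```bash
python3 -c "
from h import *
print(ctrl.sense()['joints'].round(2))
go([492,125,146],-0.028+np.pi/2);go([492,125,146],-0.028-np.pi/2)"
```

```text
[ 0.02  0.34  1.64 -0.    1.16 -1.53]
t [ 0.0015  0.0007 -0.0003] r [-6.0000e-04  5.0000e-04 -1.5721e+00]
t [ 0.0015  0.0007 -0.0003] r [5.0000e-04 6.0000e-04 1.5695e+00]
```

Request:
play_rows(translation=[[0.001,0,0],[0.001,0,0],[0.001,0,0],[0.001,0,0],[0.001,0,0],[0.001,0,0],[0.001,0,0],[0.001,0,0],[0.001,0,0],[0.001,0,0]], rotation=[[0,0,0.18],[0,0,0.36],[0,0,0.54],[0,0,0.72],[0,0,0.9],[0,0,1.08],[0,0,1.26],[0,0,1.44],[0,0,1.57],[0,0,1.57]], gripper=[1,1,1,1,1,1,1,1,1,1])

```text
time_s: 13.05
eef_pos: [492.1, 124.3, 145.5]
ee_rot: [-0.0, 0.717, 0.697, -0.0]
force: [0.7, 0.4, -0.5]
grip_width: 0.001
grip_force: 0.0
```

Request:
play_rows(translation=[[0,0,0],[0,0,0]], rotation=[[0,0,0],[0,0,0]], gripper=[1,1])

```text
time_s: 13.3
eef_pos: [491.5, 124.6, 145.7]
ee_rot: [-0.0, 0.716, 0.698, -0.0]
force: [0.3, -0.3, -0.3]
grip_width: 0.0
grip_force: 0.0
```

```bash
python3 -c "
from h import *
import pickle
c=cam('wrist'); save(c,'w2.png',1.4); pickle.dump(c,open('w2.pkl','wb')); s=c['s'];print(s['time_s'],s['eef_pos'],s['ee_rot'])
go([492,125,2],-0.028-np.pi/2)"
```

```text
13.3 [491.51084859 124.57499065 145.72615641] [-9.94882880e-06  7.16494444e-01  6.97592797e-01 -1.10174886e-05]
t [0.0004 0.0006 0.1437] r [-0.     0.     0.001]
```

View pics/w2.png

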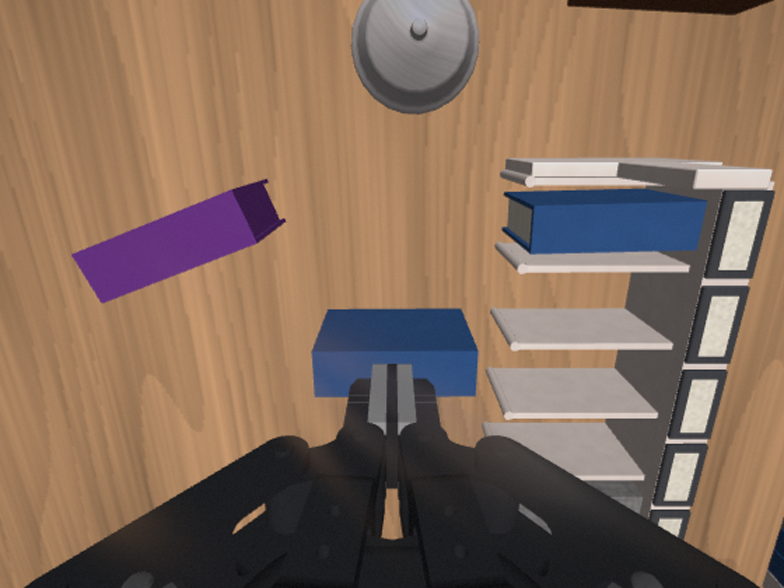

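The book's lower +y edge runs along v=309, u 328–463. The feet of the dividers at rack y = +48 and 0 are at about (491,309) and (486,370), so the book has to move some 10 mm towards −y.

```bash
python3 - <<'E'
from h import *
import pickle
c=pickle.load(open('w2.pkl','rb')); b=lambda u,v,z:back(c,((u+.5)/1.4-.5,(v+.5)/1.4-.5),z)[:2].round(1)
print('book low',b(328,309,0),b(463,309,0),'top',b(314,351,70),b(477,351,70),b(314,396,70))
print('div feet 96,48,0',b(497,245,0),b(491,309,0),b(486,370,0),'tops',b(521,272,60),b(514,348,60),b(508,417,60))
print('plates',[b(*p,87.5) for p in [(744,234),(722,324),(702,404)]])
E
```

```text
book low [445.5  92.8] [542.5  90.2] top [446.7  93.2] [540.2  90.7] [444.3  63.8]
div feet 96,48,0 [564.7 136.5] [562.6  89.7] [561.   40.7] tops [565.3 134.2] [564.1  87.2] [563.1  39.5]
plates [array([664.8, 158.6]), array([663.7, 111.3]), array([662.4,  63.5])]
```

Request:
play_rows(translation=[[0,0,0.03],[0,0,0.07],[0,0,0.1],[0,0,0.12],[0,0,0.132],[0,0,0.14],[0,0,0.14],[0,0,0.14]], rotation=[[0,0,0],[0,0,0],[0,0,0],[0,0,0],[0,0,0],[0,0,0],[0,0,0],[0,0,0]], gripper=[1,1,1,1,1,1,1,1])

```text
time_s: 14.35
eef_pos: [491.7, 124.7, 6.4]
ee_rot: [0.0, 0.717, 0.697, 0.0]
force: [0.6, -0.6, 0.6]
grip_width: -0.005
grip_force: 0.0
```

Request:
play_rows(translation=[[-0.006,0,0.004],[-0.012,0,0.005],[-0.016,0,0.005],[-0.019,0,0.005],[-0.021,0,0.005],[-0.023,0,0.005],[-0.025,0,0.005],[-0.027,0,0.005],[-0.027,0,0.005]], rotation=[[0,0,0],[0,0,0],[0,0,0],[0,0,0],[0,0,0],[0,0,0],[0,0,0],[0,0,0],[0,0,0]], gripper=[1,1,1,1,1,1,1,1,1])

```text
time_s: 15.48
eef_pos: [490.6, 97.6, 0.8]
ee_rot: [0.0, 0.717, 0.697, 0.0]
force: [0.1, 0.7, 0.3]
grip_width: -0.001
grip_force: 0.1
```

```bash
python3 - <<'E'
from h import *
import pickle
c=cam('wrist'); print(c['s']['eef_pos'],c['s']['force'])
c2=cam('side'); o=pickle.load(open('side.pkl','rb'))
f=lambda i,k:cv2.resize(i[:,:,::-1],k,interpolation=cv2.INTER_CUBIC)
cv2.imwrite('pics/p1.png',np.hstack([f(c['pixels'][150:350,180:380],(400,400)),f(c2['pixels'][150:250,240:340],(400,400))]))
E
```

```text
[490.58190028  97.57282274   0.81690734] [0.05827547 0.65358547 0.33149455]
```

View pics/p1.png

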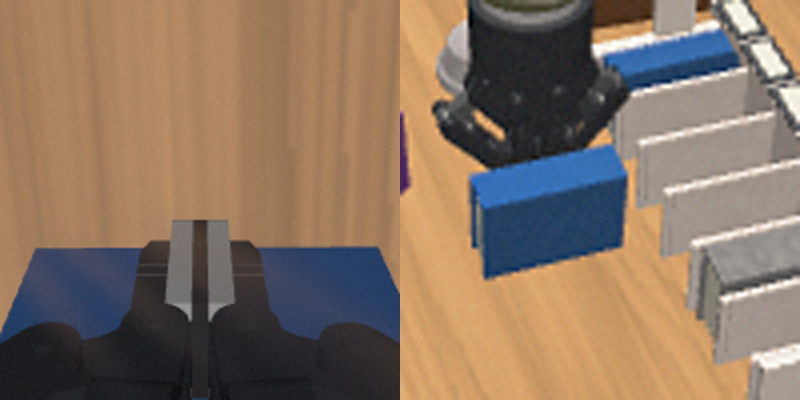

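```bash
python3 - <<'E'
from h import *
c=cam('wrist'); b=lambda u,v,z:back(c,(u,v),z)[:2].round(1)
# crop: u=180+x/2, v=150+y/2
print(b(180+35/2,150+247/2,0), b(180+380/2,150+247/2,0))
o=cam('side'); d=lambda u,v,z:back(o,(240+(u-400)/4,150+v/4),z)[:2].round(1)
print('-y low edge',d(487,279,0),d(625,247,0))
E
```

```text
[444.6  88.1] [541.8  85.4]
-y low edge [445.3  58. ] [541.   55.1]
```

Contact agrees with the geometry: the +y face is at 86.7 and the book's centre at y≈71.7. I'll push 5.5 mm more, then withdraw and lift.

Request:
play_rows(translation=[[-0.002,0,0],[-0.004,0,0],[-0.0055,0,0],[-0.0055,0,0],[0.004,0,0],[0.02,0,0],[0.028,0,-0.02],[0.028,0,-0.07],[0.028,0,-0.12],[0.028,0,-0.14]], rotation=[[0,0,0],[0,0,0],[0,0,0],[0,0,0],[0,0,0],[0,0,0],[0,0,0],[0,0,0],[0,0,0],[0,0,0]], gripper=[1,1,1,1,1,1,1,1,1,1])

```text
time_s: 16.92
eef_pos: [492.2, 126.8, 143.7]
ee_rot: [0.001, 0.717, 0.697, 0.002]
force: [0.4, -0.7, -1.0]
grip_width: -0.001
grip_force: 0.0
```

Request:
play_rows(translation=[[0,0,0],[0,0,0]], rotation=[[0,0,0],[0,0,0]], gripper=[1,1])

```text
time_s: 17.18
eef_pos: [490.7, 126.1, 139.6]
ee_rot: [-0.001, 0.717, 0.697, -0.001]
force: [-0.1, -0.1, -0.2]
grip_width: -0.004
grip_force: 0.0
```

```bash
python3 - <<'E'
from h import *
c=cam('wrist'); print(c['s']['eef_pos'])
b=lambda u,v,z:back(c,(u,v),z)[:2].round(1)
# book blue region in colour: lower edge (z=0) row of bright->dark blue per column
p=c['pixels'].astype(int); m=(p[:,:,2]>p[:,:,0]*1.8)&(p[:,:,2]>60)
m[:, 345:]=False
n,l,st,ce=cv2.connectedComponentsWithStats(m.astype(np.uint8)); 
for i in np.argsort(-st[1:,4])[:3]+1:
  print(st[i]); 
  if st[i][4]>1500:
    for u in range(st[i][0]+12,st[i][0]+st[i][2]-10,20):
      v=np.where(l[:,u]==i)[0]; print(u,v.min(),b(u,v.min()-.5,0),v.max())
go([410,70,146],-0.028)
E
```

```text
[490.68513607 126.14830116 139.55395619]
[ 235  234  108   64 3417]
247 234 [457.2  82.5] 243
267 234 [477.2  82. ] 255
287 234 [497.2  81.5] 258
307 234 [517.2  80.9] 272
327 234 [537.1  80.4] 292
[225 264  30  33 441]
[226 289  16  10  77]
t [-0.0582 -0.0791 -0.0064] r [-0.0021 -0.0019 -1.5705]
```

Request:
play_rows(translation=[[-0.01,-0.01,-0.006],[-0.02,-0.02,-0.006],[-0.03,-0.03,-0.006],[-0.04,-0.04,-0.006],[-0.05,-0.055,-0.006],[-0.06,-0.07,-0.006],[-0.06,-0.077,-0.006],[-0.06,-0.077,-0.006],[-0.06,-0.077,-0.006],[-0.06,-0.077,-0.006]], rotation=[[0,0,-0.18],[0,0,-0.36],[0,0,-0.54],[0,0,-0.72],[0,0,-0.9],[0,0,-1.08],[0,0,-1.26],[0,0,-1.44],[0,0,-1.57],[0,0,-1.57]], gripper=[1,1,1,1,1,1,1,1,1,1])

```text
time_s: 18.48
eef_pos: [412.3, 68.0, 146.0]
ee_rot: [-0.001, 0.015, 1.0, 0.0]
force: [-0.1, 0.2, 0.4]
grip_width: -0.002
grip_force: 0.0
```

Request:
play_rows(translation=[[0,0,0.03],[0,0,0.07],[0,0,0.1],[0,0,0.12],[0,0,0.125],[0,0,0.125],[0,0,0.125]], rotation=[[0,0,0],[0,0,0],[0,0,0],[0,0,0],[0,0,0],[0,0,0],[0,0,0]], gripper=[1,1,1,1,1,1,1])

```text
time_s: 19.35
eef_pos: [413.2, 67.9, 22.5]
ee_rot: [0.001, 0.015, 1.0, -0.0]
force: [0.1, 0.0, 1.1]
grip_width: 0.002
grip_force: 0.0
```

```bash
python3 -c "
from h import *
s=ctrl.sense();print(s['eef_pos'],s['ee_rot'])
go([432,68.3,20],-0.028)"
```

```text
[413.16264536  67.85650963  22.45515436] [ 6.55957731e-04  1.46887982e-02  9.99891897e-01 -6.22739595e-05]
t [-0.0188  0.001   0.0025] r [-0.0001  0.0013 -0.0014]
```

Request:
play_rows(translation=[[-0.008,0.001,0.001],[-0.014,0.001,0.001],[-0.018,0.001,0.001],[-0.022,0.001,0.001],[-0.026,0.001,0.001],[-0.03,0.001,0.001],[-0.035,0.001,0.001],[-0.04,0.001,0.001],[-0.045,0.001,0.001],[-0.05,0.001,0.001]], rotation=[[0,0,0],[0,0,0],[0,0,0],[0,0,0],[0,0,0],[0,0,0],[0,0,0],[0,0,0],[0,0,0],[0,0,0]], gripper=[1,1,1,1,1,1,1,1,1,1])

```text
time_s: 20.6
eef_pos: [463.0, 67.4, 20.8]
ee_rot: [0.0, 0.014, 1.0, 0.0]
force: [0.5, -0.5, 0.2]
grip_width: 0.001
grip_force: 0.4
```

```bash
python3 - <<'E'
from h import *
f=lambda i,k:cv2.resize(i[:,:,::-1],k,interpolation=cv2.INTER_CUBIC)
w=cam('wrist');o=cam('side'); print(w['s']['eef_pos'],w['s']['force'])
cv2.imwrite('pics/p2.png',np.hstack([f(w['pixels'][200:400,180:380],(400,400)),f(o['pixels'][150:250,240:340],(400,400))]))
# numeric: side view blue mask of the book, its -y lower edge
for nm,c,box in(('side',o,(240,160,330,240)),):
    p=c['pixels'].astype(int); m=((p[:,:,2]>p[:,:,0]*1.8)&(p[:,:,2]>60)).astype(np.uint8)
    n,l,st,ce=cv2.connectedComponentsWithStats(m)
    for i in range(1,n):
        if st[i][4]>300: 
            print(st[i],ce[i])
            if ce[i][1]>180:
              for u in range(st[i][0]+6,st[i][0]+st[i][2]-1,6): v=np.where(l[:,u]==i)[0].max(); print(u,v,back(c,(u,v+.5),0)[:2].round(1))
E
```

```text
[463.04976857  67.41461515  20.77515635] [ 0.49095048 -0.5023243   0.19805392]
[131  71  30  32 544] [144.49632353  85.99080882]
[291 158  33  15 303] [307.31023102 164.93069307]
[273 185  35  33 846] [289.56146572 200.81205674]
279 216 [491.8  54. ]
285 214 [509.2  55.6]
291 213 [525.5  53.7]
297 212 [541.9  51.9]
303 210 [559.8  53.4]
```

Request:
play_rows(translation=[[-0.005,0,0],[-0.01,0,0],[-0.015,0,0],[-0.02,0,0],[-0.025,0,0],[-0.03,0,0],[-0.035,0,0],[-0.04,0,0],[-0.045,0,0],[-0.05,0,0]], rotation=[[0,0,0],[0,0,0],[0,0,0],[0,0,0],[0,0,0],[0,0,0],[0,0,0],[0,0,0],[0,0,0],[0,0,0]], gripper=[1,1,1,1,1,1,1,1,1,1])

```text
time_s: 21.95
eef_pos: [513.0, 66.0, 20.8]
ee_rot: [-0.0, 0.014, 1.0, 0.0]
force: [-0.9, 0.3, -1.0]
grip_width: 0.001
grip_force: 0.4
```

```bash
python3 - <<'E'
from h import *
w=cam('wrist'); p=w['pixels'].astype(int); m=((p[:,:,2]>p[:,:,0]*1.8)&(p[:,:,2]>60)).astype(np.uint8)
n,l,st,ce=cv2.connectedComponentsWithStats(m)
for i in range(1,n):
    if st[i][4]>150:
        x,y,ww,h,_=st[i]; print(st[i],ce[i],back(w,(x-.5,y+h/2),70)[:2].round(1),back(w,(x+ww-.5,y+h/2),70)[:2].round(1))
        c=np.where(l==i); r=cv2.minAreaRect(np.c_[c[1],c[0]].astype(np.float32)); print(r)
print(w['s']['eef_pos'],w['s']['force'])
E
```

```text
[272 349  16  37 413] [279.53753027 368.66828087] [541.5  60.9] [541.7  67.9]
((279.5, 367.0), (36.0, 15.0), 90.0)
[513.00680594  65.97726964  20.77360594] [-0.87630172  0.27540693 -1.00981654]
```

Request:
play_rows(translation=[[-0.005,0,0],[-0.01,0,0],[-0.015,0,0],[-0.02,0,0],[-0.024,0,0],[-0.027,0,0],[-0.03,0,0],[-0.032,0,0],[-0.033,0,0]], rotation=[[0,0,0],[0,0,0],[0,0,0],[0,0,0],[0,0,0],[0,0,0],[0,0,0],[0,0,0],[0,0,0]], gripper=[1,1,1,1,1,1,1,1,1])

```text
time_s: 23.12
eef_pos: [545.7, 65.0, 20.8]
ee_rot: [-0.0, 0.014, 1.0, -0.0]
force: [-0.3, -0.1, -0.4]
grip_width: -0.001
grip_force: 0.5
```

Request:
play_rows(translation=[[-0.001,0,0],[-0.002,0,0],[-0.002,0,0]], rotation=[[0,0,0],[0,0,0],[0,0,0]], gripper=[1,1,1])

```text
time_s: 23.5
eef_pos: [547.8, 65.0, 20.8]
ee_rot: [0.0, 0.014, 1.0, -0.0]
force: [-0.4, 0.3, -0.1]
grip_width: 0.001
grip_force: 0.1
```

Request:
play_rows(translation=[[-0.001,0,0],[-0.002,0,0],[-0.002,0,0]], rotation=[[0,0,0],[0,0,0],[0,0,0]], gripper=[1,1,1])

```text
time_s: 23.88
eef_pos: [549.8, 64.9, 20.8]
ee_rot: [0.0, 0.014, 1.0, -0.0]
force: [-0.3, 0.3, -0.3]
grip_width: -0.001
grip_force: 0.1
```

Request:
play_rows(translation=[[-0.001,0,0],[-0.002,0,0],[-0.002,0,0]], rotation=[[0,0,0],[0,0,0],[0,0,0]], gripper=[1,1,1])

```text
time_s: 24.25
eef_pos: [550.6, 64.9, 20.7]
ee_rot: [-0.001, 0.014, 1.0, -0.0]
force: [-7.7, -0.8, 4.9]
grip_width: 0.001
grip_force: 3.8
```

Request:
play_rows(translation=[[-0.001,0,0],[-0.001,0,0]], rotation=[[0,0,0],[0,0,0]], gripper=[1,1])

```text
time_s: 24.5
eef_pos: [550.5, 64.9, 20.8]
ee_rot: [-0.003, 0.014, 1.0, -0.0]
force: [-13.1, -1.0, 10.0]
grip_width: 0.001
grip_force: 6.8
```

Request:
play_rows(translation=[[-0.001,0,0],[-0.001,0,0]], rotation=[[0,0,0],[0,0,0]], gripper=[1,1])

```text
time_s: 24.75
eef_pos: [550.4, 64.9, 20.7]
ee_rot: [-0.004, 0.014, 1.0, -0.0]
force: [-20.6, -2.7, 14.1]
grip_width: 0.001
grip_force: 9.9
```

The force rises exactly at the predicted home position. I'll back straight off, lift and check.

Request:
play_rows(translation=[[0.002,0,0],[0.004,0,0],[0.01,0,0],[0.03,0,0],[0.06,0,0],[0.06,0,-0.05],[0.06,0,-0.11],[0.06,0,-0.17],[0.06,0,-0.2],[0.06,0,-0.2]], rotation=[[0,0,0],[0,0,0],[0,0,0],[0,0,0],[0,0,0],[0,0,0],[0,0,0],[0,0,0],[0,0,0],[0,0,0]], gripper=[1,1,1,1,1,1,1,1,1,1])

```text
time_s: 26.0
eef_pos: [494.5, 66.5, 222.8]
ee_rot: [0.002, 0.014, 1.0, -0.0]
force: [0.6, -0.1, -0.7]
grip_width: 0.004
grip_force: 0.0
```

```bash
python3 - <<'E'
from h import *
f=lambda i,k:cv2.resize(i[:,:,::-1],k,interpolation=cv2.INTER_CUBIC)
w=cam('wrist');o=cam('side'); print(w['s']['eef_pos'],w['s']['force'])
cv2.imwrite('pics/end.png',np.hstack([f(w['pixels'][130:330,120:420],(450,300)),f(o['pixels'][130:260,230:380],(346,300))]))
E
```

```text
[494.48623605  66.49369694 222.81628197] [ 0.63480417 -0.09585751 -0.73143359]
```

View pics/end.png

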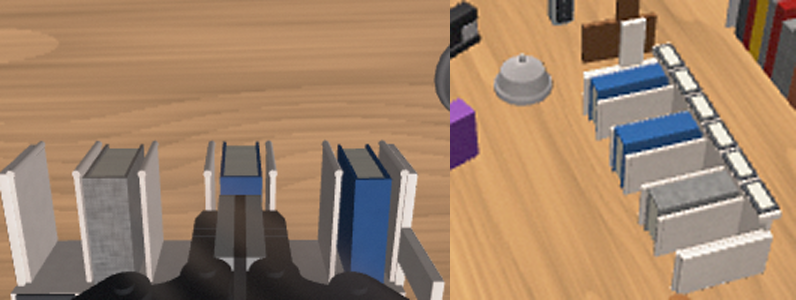

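The book stands upright in the third gap from the post (wrist crop u 222–260, between the dividers at 210 and 270). Its rear end is level with the divider fronts, and nothing else has moved.

```bash
python3 -c "
from rig import ctrl
print(ctrl.finish_job())"
```

```text
the job is handed in; nothing more can be done
None
```

I touched plates a, b and c in order from the tall white post, pushed the blue book upright and fully home in the third gap, and handed the job in at about 26 s of the 67 s allowed; the verdict was not shown.

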